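# Feel the drive play of a centrifuge rotor

### The arm

A 6-joint arm with a two-finger parallel gripper is mounted at the origin on the work surface. World frame = base frame: x ahead of the robot, y to its left, z up, the work surface at z = 0. Lengths are in m, angles in rad, forces in N, time in s.
With the tool pointing down it reaches from about 0.275 to 0.775 m from the base axis. Payload 14.6 kg.
Tool frame: the origin (TCP) lies on the centre line of the jaws, within the pads' length; the fingertips stand 22 mm ahead of it and the grasp point (between the pads) lies 3 mm ahead of it; z points along the fingers, x is the direction in which the jaws open and shut, and the axes are right-handed (so a half turn about z gives the same grasp; the last joint's range is limited). The gripper opens to 85 mm and grips with 20 to 120 N. Pads are 22 mm wide; open, the fingers measure 114 mm over their backs; the gripper's body (76 mm by 85 mm) begins 54 mm behind the grasp point. The pads swing forward as they close: fully open they stand 13 mm farther back than shut.
Start: joints at [-1.449, 0.263, -0.048, 1.259, 0, 1.415], TCP at [0.143, -0.505, 0.253] pointing down, gripper open.
Joint ranges: [-2.65, 2.65], [-0.89, 1.7], [-1.18, 1.37], [-2.13, 2.11], [-1.35, 1.29], [-3.14, 3.14]. Speed limits (rad/s): [1.89, 1.89, 2.57, 2.79, 3.14, 3.14].

### API

Orientations are given as a rotation vector (axis times angle).
In Python, from plant import r, eyes gives the robot as it stands.
- The arm moves only by the shell command python3 -m jog 'ROWS'. ROWS is JSON, a list that holds one entry, the list of rows, each a list of 7 numbers: the closure in counts, from 0 (fully open) to 255 (shut), then the shift along the tool's x, y, z in cm, then the turn, a rotation vector about the tool's x, y, z in rad. A call has exactly 5 rows; each row shifts and turns the commanded pose from where the row before left it, along the tool's axes as they then stand; what a row does not reach is not made up. A row lasts 1/8 s, in which the tool goes at most 62.5 mm and 10.7 degrees, less where a joint would pass 70% of its speed; a pose out of reach is approached as far as the arm can. A call is refused whole if a number of a shift passes 6.25 or a number of a turn 0.188, either way. A call with a gripper value outside its range is refused whole. The fingers move at their own pace and stop on an object; the grip force is fixed at half the most. Time passes only in rows, so rows that do not move let the fingers close, or fill a call up. It gives the time, the measured TCP pose, the force and the opening at its end, in the units of the state.
- r.observe(): the state, without advancing time (a new reading comes with each control period).
- eyes.read_camera(name): name is "scene" or "side" or "wrist"; returns (picture, depth): 480x640x3 uint8, red, green, blue; 480x640 float32, m along the optical axis (not along the pixel's ray), 0 where there is no reading.
- eyes.camera_info(name): a dict with "camera_matrix" (3x3 intrinsics, pixels), "R" (3x3) and "t" (3): a world point X has camera coordinates R X + t. Camera axes: x right, y down, z forward; pixel columns grow to the right and rows downward; lengths in m; the calibration is good to about 2 mm. A picture is of the moment at which its call begins: read the wrist's pose just before it. camera_info takes no time and is no camera call; for the wrist camera it gives the pose at the moment of the call.
- r.job_done(): hands the job in, once; it reports no verdict.
The state is a dict: "time_s": time; "joint_positions": joint angles; "joint_velocities": joint speeds; "joint_torque": joint torques, N m; "ee_pos": TCP position; "ee_rot": TCP orientation; "force": force on the tool from outside, world axes, zero at the start; "ft_torque": the same for the moment, N m; "finger_gap": finger opening in m.
Only numpy, scipy, OpenCV 4.12 (cv2) and the standard library are available. Lean on these libraries where they do the work, as an engineer would, in place of code of your own. Each camera call takes 0.05 s, during which the arm holds its last target.

### The job

Check the free play of the two-armed rotor on its drive stand (not the four-armed one): take its upright pin and swing the rotor clockwise, as seen from above, until the arm meets the resistance of the hub's dog, then anticlockwise until it meets the other dog, without dragging the stiff hub round with it. Leave the rotor let go about halfway between the two dogs, and do not disturb the four-armed rotor.

Things in the scene. Friction and masses are not known exactly. Their poses are not given: they have to be found in the camera images.
- bar_pin (a point): Top centre (123 mm above the table) of the upright steel grip pin of the two-armed aluminium rotor. Round, 14 mm across, stands 46 mm out of the arm, 85 mm from the rotor axis. Arm: bar 204 x 22 x 12 mm, upper face 77 mm above the table; its other end carries a grey bucket. Turns freely (under 1 N at the pin) until the bar meets a dog; then the hub resists with about 9.5 N at the pin, then slips.
- bar_hub: Dark steel hub disc, 112 mm across, under the two-armed rotor, on a round grey stand fixed to the table. Origin on the rotor axis, 48 mm above the table, z up. x axis: level, midway between its dogs; pin on this axis = middle of the free play. Play is about 0.40 rad each way (pin 33 mm off the x axis; -y side is clockwise seen from above, +y anticlockwise).
- bar_dog (a point): Top centre (80 mm above the table) of that hub's anticlockwise dog. The dogs are two upright steel studs on the hub, 14 mm across, 45 mm from the axis, 0.81 rad either side of the hub's x axis; the arm with the pin swings between them. They rise 3 mm above the arm's upper face.
- cross_pin (a point): Top centre of the like pin on the four-armed rotor, a bystander to be left alone, on an identical stand with the same heights and radii; its other three arms carry grey buckets. Either rotor may be on the left.
There are look-alikes about, which are no part of the job. Leave any yellow look-alike of the part that bears bar_pin alone.

How it is judged:
By the outcome, as a careful person would: the job done as asked, in the order asked, and still so for the second after the job is handed in, with the robot touching nothing.
It also fails if it takes over 45 s, if anything falls off the work surface, if the arm or the gripper's body presses on something with over 40 N, if the wrist force passes 120 N, or if a joint passes its speed limit or range.

## Working session

There is one attempt and no reset: what is moved stays moved. The work goes in short steps, Python scripts to look and compute and a shell command to move; the robot and the scene stay as the last step left them, time stands still between calls to the robot, and variables do not carry over. Pictures are saved under pics/ and viewed, and the job is handed in when it is done.

```bash
mkdir -p pics; ls; python3 - <<'E'
from plant import r, eyes
import cv2,numpy as np
s=r.observe(); print(s)
for n in("scene","side","wrist"):
    p,d=eyes.read_camera(n); cv2.imwrite(f"pics/{n}0.png",p[:,:,::-1]); np.save(f"pics/{n}0_d.npy",d)
    i=eyes.camera_info(n); print(n,i)
E
```

```text
pics
{'time_s': 0.0, 'joint_positions': array([-1.44931108e+00,  2.63509412e-01, -4.89764740e-02,  1.25943819e+00,
       -2.75261172e-06,  1.41548290e+00]), 'joint_velocities': array([-0.0011571 ,  0.00062232, -0.00142484,  0.00064891, -0.000508  ,
        0.00031094]), 'joint_torque': array([ 2.13580737e-03, -6.37613225e+01,  3.84569728e+01,  1.38059829e-02,
        4.28324938e-05, -5.68363430e-05]), 'ee_pos': array([ 0.14342304, -0.5047314 ,  0.2528176 ]), 'ee_rot': array([-2.50602011e+00,  1.89324702e+00,  1.23403881e-03]), 'force': array([ 0.46090189,  0.11499988, -0.23465661]), 'ft_torque': array([ 0.07872814, -0.01908117, -0.01345436]), 'finger_gap': 0.08534373345224124}
scene {'camera_matrix': array([[590.57477724,   0.        , 328.94442277],
       [  0.        , 590.57477724, 252.39729459],
       [  0.        ,   0.        ,   1.        ]]), 'R': array([[-0.86077313,  0.50895464,  0.0058984 ],
       [ 0.41506587,  0.70859618, -0.57062403],
       [-0.29460133, -0.4887296 , -0.82119025]]), 't': array([ 0.39848424, -0.1388308 ,  1.29437397])}
side {'camera_matrix': array([[624.00391581,   0.        , 322.33617244],
       [  0.        , 624.00391581, 232.35223898],
       [  0.        ,   0.        ,   1.        ]]), 'R': array([[ 0.9668527 , -0.25528396, -0.00509404],
       [-0.17718967, -0.65644949, -0.73326522],
       [ 0.18384687,  0.70986207, -0.67992365]]), 't': array([-0.46634511,  0.15616217,  0.97607866])}
wrist {'camera_matrix': array([[331.87152279,   0.        , 319.57702398],
       [  0.        , 331.87152279, 242.55286535],
       [  0.        ,   0.        ,   1.        ]]), 'R': array([[ 2.74233953e-01, -9.61662758e-01, -6.91797044e-04],
       [-9.20809957e-01, -2.62791417e-01,  2.88183438e-01],
       [-2.77317078e-01, -7.83926699e-02, -9.57574972e-01]]), 't': array([-0.52472213, -0.03742636,  0.38001975])}
```

View pics/scene0.png

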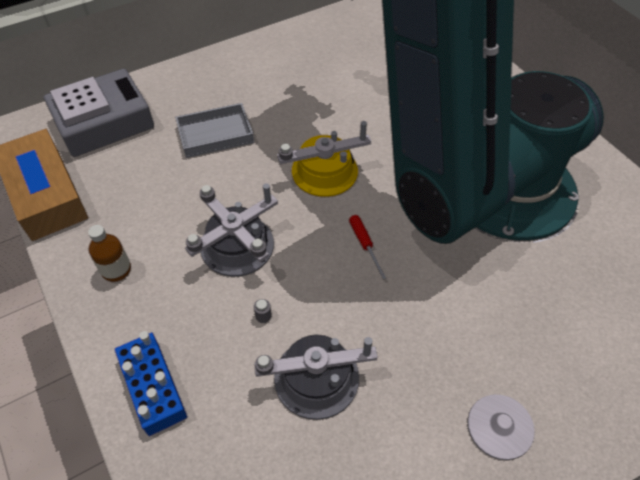

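View pics/side0.png

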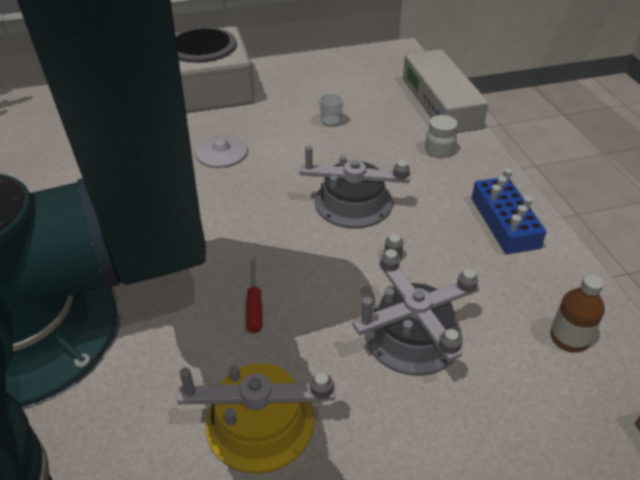

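View pics/wrist0.png

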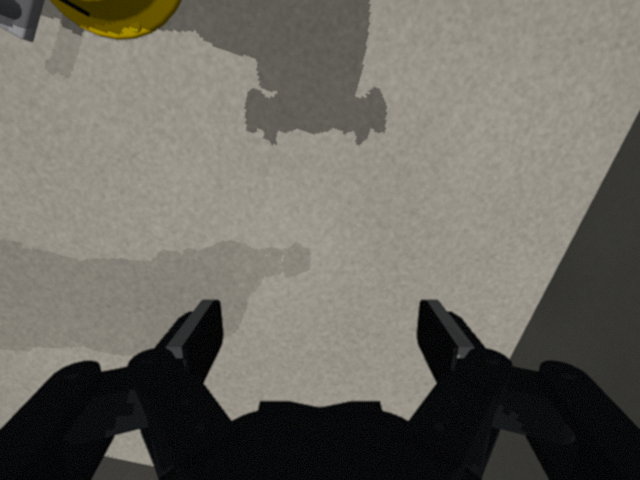

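Scene view candidates:
- The two-armed rotor on the dark hub, pin top near (367,342). This is the target.
- The yellow two-armed look-alike, pin near (363,126). Leave alone.
- The four-armed rotor, pin near (267,187). Bystander.

Next, a close crop and measurement.

```bash
cat > h.py <<'E'
import numpy as np,cv2
from plant import r,eyes
def ray(n,u,v,z,i=None):
    i=i or eyes.camera_info(n); K=i["camera_matrix"];R=i["R"];t=i["t"]
    d=R.T@np.linalg.solve(K,[u,v,1]); c=-R.T@t
    return c+d*(z-c[2])/d[2]
def proj(n,X,i=None):
    i=i or eyes.camera_info(n); p=i["camera_matrix"]@(i["R"]@np.asarray(X)+i["t"]); return p[:2]/p[2]
E
python3 - <<'E'
import cv2
a=cv2.imread("pics/scene0.png")[320:420,240:400]
b=cv2.imread("pics/side0.png")[135:235,285:425]
cv2.imwrite("pics/c1.png",cv2.resize(a,None,fx=5,fy=5,interpolation=2))
cv2.imwrite("pics/c2.png",cv2.resize(b,None,fx=5,fy=5,interpolation=2))
E
```

```text
(no output)
```

View pics/c1.png

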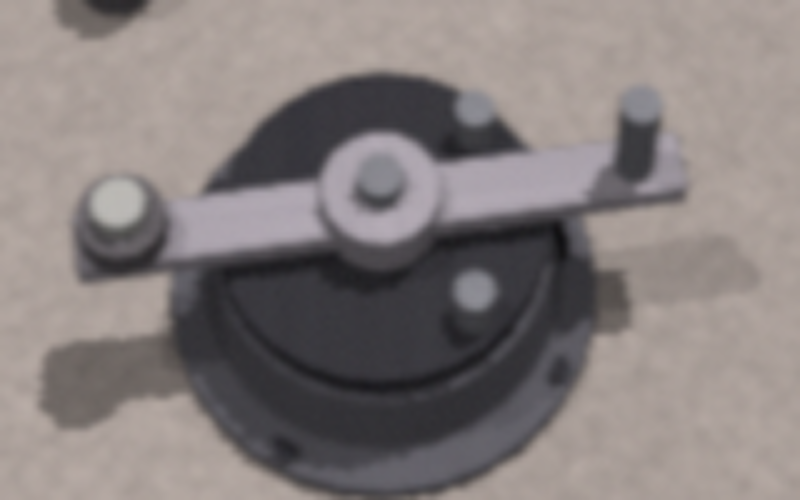

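View pics/c2.png

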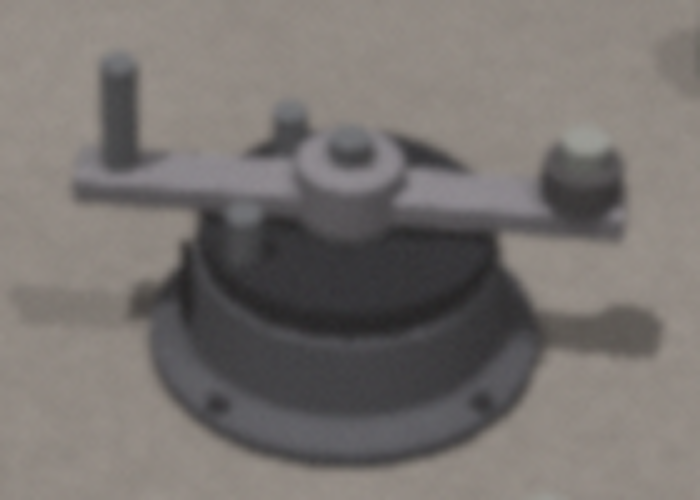

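```bash
python3 - <<'E'
from h import *
from scipy.optimize import least_squares
pts={}
for n,o,L in(("scene",(240,320),[("pin",642,102),("dA",476,106),("dB",475,290)]),("side",(285,135),[("pin",119,63),("dB",290,110),("dA",245,216)])):
    for k,x,y in L:
        z=.123 if k=="pin" else .080
        P=ray(n,o[0]+(x+.5)/5-.5,o[1]+(y+.5)/5-.5,z); pts.setdefault(k,[]).append(P[:2]); print(n,k,P)
m={k:np.mean(v,0) for k,v in pts.items()}
f=lambda q:np.r_[m["dA"]-q[:2]-.045*np.array([np.cos(q[2]+.81),np.sin(q[2]+.81)]),m["dB"]-q[:2]-.045*np.array([np.cos(q[2]-.81),np.sin(q[2]-.81)])]
for sw in(0,1):
    if sw:m["dA"],m["dB"]=m["dB"],m["dA"]
    mid=(m["dA"]+m["dB"])/2; 
    for a0 in(0,1.5,3,4.5):
        s=least_squares(f,[*mid,a0]); print(sw,s.x,s.cost)
    c=s.x
print(m["dA"]-m["dB"],np.linalg.norm(m["dA"]-m["dB"]),"expect",.09*np.sin(.81))
E
```

```text
scene pin [0.50707484 0.19640063 0.123     ]
scene dA [0.54232785 0.15271182 0.08      ]
scene dB [0.57639607 0.20896225 0.08      ]
side pin [0.50903073 0.19716629 0.123     ]
side dB [0.57780818 0.21025832 0.08      ]
side dA [0.54401463 0.15213409 0.08      ]
0 [0.58682064 0.16518413 2.60608932] 4.2901543502392664e-07
0 [0.58682071 0.16518426 2.606094  ] 4.2901542218761126e-07
0 [0.58682071 0.16518425 2.60609389] 4.290154219511929e-07
0 [0.58682068 0.16518421 2.60609212] 4.2901542164407864e-07
1 [ 0.53345267  0.19684902 -0.53549985] 4.290154209542231e-07
1 [ 0.53345268  0.19684904 -0.5355008 ] 4.290154221876218e-07
1 [0.53345266 0.19684901 5.74768579] 4.2901542098837466e-07
1 [0.53345265 0.19684899 5.74768635] 4.290154215758586e-07
[0.03393089 0.05718733] 0.06649583106870954 expect 0.06518584569331283
```

```bash
cat >> h.py <<'E'
from scipy.spatial.transform import Rotation as Ro
C=np.array([.5868,.1652]); HUB=2.606
def go(p,yaw=None):
    s=r.observe(); R=Ro.from_rotvec(s["ee_rot"]).as_matrix(); sh=R.T@(np.array(p)-s["ee_pos"])*100
    y=np.arctan2(R[1,0],R[0,0]); print("t",s["time_s"],"pos",s["ee_pos"].round(4),"yaw",y.round(4),"shift cm",sh.round(3),"F",s["force"].round(2),"gap",round(s["finger_gap"],4),"tilt",R[:,2].round(4))
    if yaw is not None:
        dy=(yaw-y+np.pi/2)%np.pi-np.pi/2; print("turn world",round(dy,4),"tool z",round(-dy,4))
    return s,R
E
python3 - <<'E'
from h import *
s,R=go([.508,.197,.22],2.76+np.pi/2); print(R.round(3))
i=eyes.camera_info("wrist"); print("cam in tool",R.T@(-i["R"].T@i["t"]-s["ee_pos"]))
for u,v in((232,220),(267,188)): print(ray("scene",u,v,.1))
E
```

```text
t 0.15 pos [ 0.1435 -0.5048  0.253 ] yaw -1.294 shift cm [-57.548 -54.246   3.344] F [-0.24 -0.36  0.29] gap 0.0852 tilt [-1.e-04  7.e-04 -1.e+00]
turn world -0.6584 tool z 0.6584
[[ 0.273 -0.962 -0.   ]
 [-0.962 -0.273  0.001]
 [-0.001 -0.    -1.   ]]
cam in tool [-8.90728810e-06 -7.41827085e-02 -1.21351780e-01]
[ 0.58573152 -0.15292029  0.1       ]
[ 0.49236746 -0.19050901  0.1       ]
```

```bash
python3 -m jog '[[[0,-0.23,-6.2,0,0,0,-0.118],[0,-0.23,-6.2,0,0,0,-0.118],[0,-0.23,-6.2,0,0,0,-0.118],[0,-0.23,-6.2,0,0,0,-0.118],[0,-0.23,-6.2,0,0,0,-0.118]]]'
python3 -c "
from h import *
go([.508,.197,.22],2.76+np.pi/2)"
```

```text
time_s: 0.78
ee_pos: [0.4058, -0.3438, 0.253]
ee_rot: [-2.951, 1.077, 0.0]
force: [0.6, -0.0, 0.5]
finger_gap: 0.0852
t 0.775 pos [ 0.4058 -0.3438  0.253 ] yaw -0.7002 shift cm [-27.025 -47.944   3.308] F [ 0.55 -0.05  0.51] gap 0.0852 tilt [-2.e-04  2.e-04 -1.e+00]
turn world -1.2522 tool z 1.2522
```

```bash
python3 -m jog '[[[0,-0.18,-5.75,0,0,0,-0.107],[0,-0.18,-5.75,0,0,0,-0.107],[0,-0.18,-5.75,0,0,0,-0.107],[0,-0.18,-5.75,0,0,0,-0.107],[0,-0.18,-5.75,0,0,0,-0.107]]]'
python3 -m jog '[[[0,-0.18,-5.75,0,0,0,-0.107],[0,-0.18,-5.75,0,0,0,-0.107],[0,-0.18,-5.75,0,0,0,-0.107],[0,-0.18,-5.75,0,0,0,-0.107],[0,-0.18,-5.75,0,0,0,-0.107]]]'
python3 -c "
from h import *
go([.508,.197,.22],2.76+np.pi/2)"
```

```text
time_s: 1.4
ee_pos: [0.5307, -0.0884, 0.253]
ee_rot: [-3.131, 0.26, 0.0]
force: [0.5, -0.7, 0.1]
finger_gap: 0.0854
time_s: 2.02
ee_pos: [0.508, 0.1952, 0.253]
ee_rot: [-3.088, -0.577, 0.0]
force: [0.1, -0.5, 1.2]
finger_gap: 0.0853
t 2.025 pos [0.508  0.1952 0.253 ] yaw 0.3695 shift cm [ 0.064 -0.173  3.299] F [ 0.05 -0.49  1.15] gap 0.0853 tilt [-3.e-04 -0.e+00 -1.e+00]
turn world 0.8197 tool z -0.8197
```

```bash
python3 -m jog '[[[0,0,0,0,0,0,-0.164],[0,0,0,0,0,0,-0.164],[0,0,0,0,0,0,-0.164],[0,0,0,0,0,0,-0.164],[0,0,0,0,0,0,-0.164]]]'
python3 - <<'E'
from h import *
import json
s,R=go([.508,.197,.22],2.76+np.pi/2)
i=eyes.camera_info("wrist"); p,d=eyes.read_camera("wrist"); cv2.imwrite("pics/w1.png",p[:,:,::-1])
json.dump({k:np.asarray(v).tolist() for k,v in i.items()},open("w1.json","w"))
print(proj("wrist",[.508,.197,.123],i),proj("wrist",[.5868,.1652,.08],i))
E
```

```text
time_s: 2.65
ee_pos: [0.5084, 0.1933, 0.2531]
ee_rot: [-2.6, -1.763, 0.001]
force: [0.1, 0.4, -0.3]
finger_gap: 0.0856
t 2.65 pos [0.5084 0.1933 0.2531] yaw 1.1915 shift cm [ 0.325 -0.172  3.305] F [ 0.12  0.39 -0.34] gap 0.0856 tilt [-5.e-04 -1.e-04 -1.e+00]
turn world -0.0023 tool z 0.0023
[323.10322799 237.01417667] [321.95689262 308.14119193]
```

View pics/w1.png

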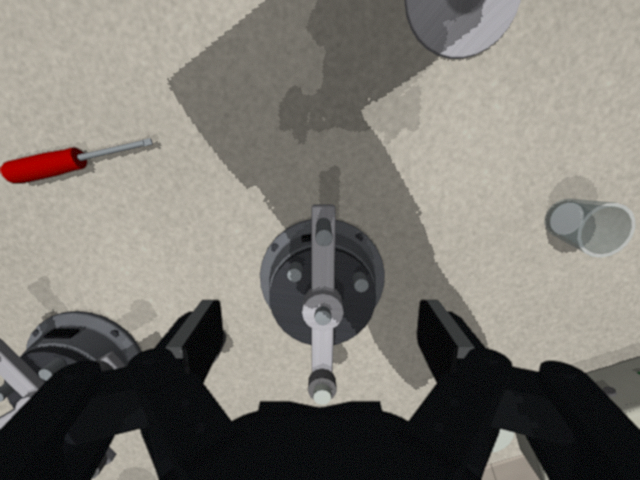

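```bash
python3 - <<'E'
import cv2
a=cv2.imread("pics/w1.png")[200:350,240:400]
cv2.imwrite("pics/c3.png",cv2.resize(a,None,fx=4,fy=4,interpolation=2))
E
```

```text
(no output)
```

View pics/c3.png

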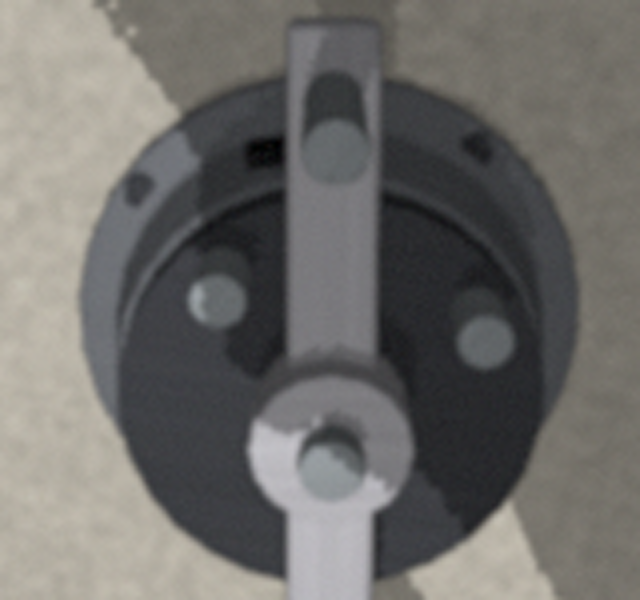

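```bash
python3 - <<'E'
from h import *
import json
i={k:np.array(v) for k,v in json.load(open("w1.json")).items()}
f=lambda x,y,z:ray("wrist",240+(x+.5)/4-.5,200+(y+.5)/4-.5,z,i)
pin=f(336,151,.123)[:2];A=f(217,301,.08)[:2];B=f(486,342,.08)[:2]
print(pin,A,B,np.linalg.norm(A-B))
m=(A+B)/2; d=A-B; 
n=np.array([-d[1],d[0]])/np.linalg.norm(d)
for sg in(1,-1):
    c=m+sg*n*.045*np.cos(.81); h=np.arctan2(*(m-c)[::-1]); v=pin-c; print(sg,c,"hub",h%6.283,"pinang",np.arctan2(v[1],v[0]),"r",np.linalg.norm(v))
E
```

```text
[0.5084265  0.19727365] [0.54410903 0.15324458] [0.57783226 0.20933128] 0.06544443868699011
1 [0.58756154 0.16529963] hub 2.600240079780535 pinang 2.757605170519803 r 0.08535041315866863
-1 [0.53437975 0.19727623] hub 5.741647426190742 pinang -3.141493257356318 r 0.02595325485847669
```

```bash
sed -i 's/^C=.*/C=np.array([.5873,.1653]); HUB=2.602/' h.py; python3 -m jog '[[[0,0.34,-0.17,2.6,0,0,0],[0,0,0,4.0,0,0,0],[0,0,0,4.0,0,0,0],[0,0,0,3.5,0,0,0],[0,0,0,0,0,0,0]]]'
python3 -c "
from h import *
go([.5083,.1971,.107],2.757+np.pi/2)
p,d=eyes.read_camera('wrist'); cv2.imwrite('pics/w2.png',p[:,:,::-1])"
```

```text
time_s: 3.32
ee_pos: [0.5068, 0.1968, 0.1105]
ee_rot: [-2.606, -1.752, 0.006]
force: [-0.0, -0.2, 1.2]
finger_gap: 0.0858
t 3.325 pos [0.5068 0.1968 0.1105] yaw 1.1839 shift cm [0.086 0.128 0.353] F [-0.04 -0.22  1.16] gap 0.0858 tilt [-4.2e-03 -9.0e-04 -1.0e+00]
turn world 0.0023 tool z -0.0023
```

View pics/w2.png

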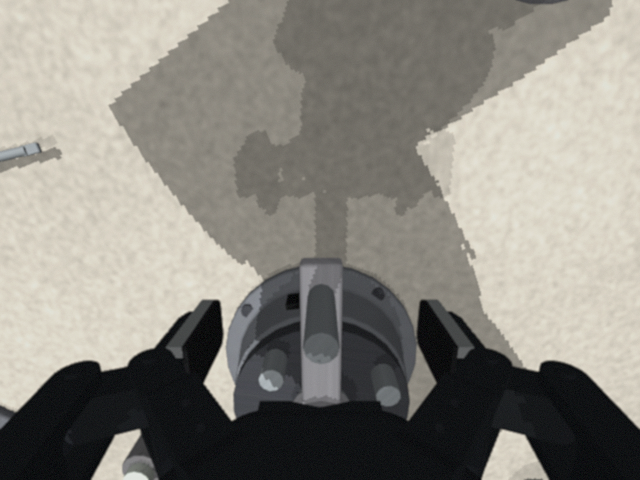

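```bash
python3 -m jog '[[[0,0.09,0.13,0.35,0,0,0],[0,0,0,0,0,0,0],[120,0,0,0,0,0,0],[180,0,0,0,0,0,0],[180,0,0,0,0,0,0]]]'
python3 -c "
from h import *
go([.5083,.1971,.107],2.757+np.pi/2)"
python3 -m jog '[[[255,0,0,0,0,0,0],[255,0,0,0,0,0,0],[255,0,0,0,0,0,0],[255,0,0,0,0,0,0],[255,0,0,0,0,0,0]]]'
python3 -c "
from h import *
s,R=go([.5083,.1971,.107],2.757+np.pi/2); v=s['ee_pos'][:2]-C; print(np.hypot(*v),np.arctan2(v[1],v[0])-HUB, s['ft_torque'])"
```

```text
time_s: 4.0
ee_pos: [0.5098, 0.1975, 0.1089]
ee_rot: [2.605, 1.756, 0.0]
force: [-0.8, 0.6, 0.0]
finger_gap: 0.0321
t 4.0 pos [0.5098 0.1975 0.1089] yaw 1.1859 shift cm [-0.089 -0.125  0.192] F [-0.76  0.63  0.02] gap 0.0321 tilt [ 2.e-04  1.e-04 -1.e+00]
turn world 0.0003 tool z -0.0003
time_s: 4.62
ee_pos: [0.5098, 0.1975, 0.1089]
ee_rot: [-2.605, -1.756, -0.0]
force: [-2.5, -0.0, 6.6]
finger_gap: 0.0127
t 4.625 pos [0.5098 0.1975 0.1089] yaw 1.186 shift cm [-0.091 -0.12   0.191] F [-2.46 -0.02  6.62] gap 0.0127 tilt [ 1.e-04  1.e-04 -1.e+00]
turn world 0.0002 tool z -0.0002
0.08395878728849232 0.14605249724718128 [ 0.00637207  0.39550961 -0.00961059]
```

```bash
cat >> h.py <<'E'
def st():
    s=r.observe(); R=Ro.from_rotvec(s["ee_rot"]).as_matrix(); v=s["ee_pos"][:2]-C; a=np.arctan2(v[1],v[0]); 
    y=np.arctan2(R[1,0],R[0,0]); F=s["force"]
    print("t %.2f phi %.4f r %.4f yawphi %.4f Ftan(ccw) %.2f Frad %.2f Fz %.2f Mz %.3f z %.4f gap %.4f"%(s["time_s"],a-HUB if a>0 else a+2*np.pi-HUB,np.hypot(*v),(y+np.pi/2-HUB+.5*np.pi)%np.pi-.5*np.pi,-F[0]*np.sin(a)+F[1]*np.cos(a),F[0]*np.cos(a)+F[1]*np.sin(a),F[2],s["ft_torque"][2],s["ee_pos"][2],s["finger_gap"]))
E
python3 -c "
from h import *
st()"
python3 -m jog '[[[255,0.382,0.009,0,0,0,0.045],[255,0.382,0.009,0,0,0,0.045],[255,0.382,0.009,0,0,0,0.045],[255,0.382,0.009,0,0,0,0.045],[255,0.382,0.009,0,0,0,0.045]]]'
python3 -c "
from h import *
st()"
```

```text
t 4.62 phi 0.1461 r 0.0840 yawphi 0.1548 Ftan(ccw) 0.96 Frad 2.27 Fz 6.62 Mz -0.010 z 0.1089 gap 0.0127
time_s: 5.25
ee_pos: [0.5192, 0.2142, 0.1089]
ee_rot: [2.787, 1.45, 0.0]
force: [0.4, -1.8, 3.5]
finger_gap: 0.0125
t 5.25 phi -0.0828 r 0.0839 yawphi -0.0719 Ftan(ccw) 1.23 Frad -1.42 Fz 3.54 Mz -0.083 z 0.1089 gap 0.0125
```

```bash
python3 -m jog '[[[255,0.35,0.008,0,0,0,0.041],[255,0.35,0.008,0,0,0,0.041],[255,0.35,0.008,0,0,0,0.041],[255,0.35,0.008,0,0,0,0.041],[255,0.2,0.004,0,0,0,0.024]]]'
python3 -c "
from h import *
st()"
python3 -m jog '[[[255,0.13,0.001,0,0,0,0.015],[255,0.13,0.001,0,0,0,0.015],[255,0.1,0.001,0,0,0,0.012],[255,0.08,0,0,0,0,0.01],[255,0,0,0,0,0,0]]]'
python3 -c "
from h import *
st()"
```

```text
time_s: 5.88
ee_pos: [0.5297, 0.2261, 0.1089]
ee_rot: [2.91, 1.182, 0.001]
force: [1.6, -3.7, 4.2]
finger_gap: 0.013
t 5.88 phi -0.2734 r 0.0838 yawphi -0.2595 Ftan(ccw) 1.39 Frad -3.74 Fz 4.16 Mz -0.062 z 0.1089 gap 0.0130
time_s: 6.5
ee_pos: [0.533, 0.229, 0.1089]
ee_rot: [2.939, 1.107, 0.001]
force: [3.4, -4.0, 3.9]
finger_gap: 0.0126
t 6.50 phi -0.3253 r 0.0838 yawphi -0.3106 Ftan(ccw) -0.02 Frad -5.23 Fz 3.85 Mz -0.129 z 0.1089 gap 0.0126
```

```bash
python3 -m jog '[[[255,0.08,0,0,0,0,0.009],[255,0.08,0,0,0,0,0.009],[255,0.08,0,0,0,0,0.009],[255,0.06,0,0,0,0,0.007],[255,0,0,0,0,0,0]]]'
python3 -c "
from h import *
st()"

```

```text
time_s: 7.12
ee_pos: [0.5352, 0.2309, 0.1089]
ee_rot: [2.957, 1.057, 0.001]
force: [3.6, -4.4, 2.4]
finger_gap: 0.0126
t 7.12 phi -0.3598 r 0.0837 yawphi -0.3446 Ftan(ccw) -0.05 Frad -5.68 Fz 2.44 Mz -0.099 z 0.1089 gap 0.0126
```

```bash
python3 -m jog '[[[255,0.05,0,0,0,0,0.006],[255,0.05,0,0,0,0,0.006],[255,0.05,0,0,0,0,0.006],[255,0,0,0,0,0,0],[255,0,0,0,0,0,0]]]'
python3 -c "
from h import *
st()"

```

```text
time_s: 7.75
ee_pos: [0.5364, 0.2318, 0.1089]
ee_rot: [2.967, 1.031, 0.001]
force: [3.8, -5.7, 4.1]
finger_gap: 0.0125
t 7.75 phi -0.3781 r 0.0837 yawphi -0.3625 Ftan(ccw) 0.46 Frad -6.82 Fz 4.07 Mz -0.142 z 0.1089 gap 0.0125
```

```bash
python3 -m jog '[[[255,0.04,-0.03,0,0,0,0.005],[255,0.04,-0.03,0,0,0,0.005],[255,0.03,0,0,0,0,0.004],[255,0,0,0,0,0,0],[255,0,0,0,0,0,0]]]'
python3 -c "
from h import *
st()"

```

```text
time_s: 8.38
ee_pos: [0.5373, 0.2325, 0.1089]
ee_rot: [2.973, 1.009, 0.002]
force: [6.3, -8.9, 1.5]
finger_gap: 0.0123
t 8.38 phi -0.3919 r 0.0838 yawphi -0.3769 Ftan(ccw) 0.26 Frad -10.93 Fz 1.48 Mz -0.163 z 0.1089 gap 0.0123
```

```bash
python3 -m jog '[[[255,0,0.07,0,0,0,0],[255,0,0.07,0,0,0,0],[255,0.04,0,0,0,0,0.005],[255,0,0,0,0,0,0],[255,0,0,0,0,0,0]]]'
python3 -c "
from h import *
st()"

```

```text
time_s: 9.0
ee_pos: [0.5376, 0.2326, 0.1089]
ee_rot: [-2.977, -1.003, -0.0]
force: [0.8, -2.7, 5.2]
finger_gap: 0.0126
t 9.00 phi -0.3955 r 0.0836 yawphi -0.3811 Ftan(ccw) 0.94 Frad -2.69 Fz 5.16 Mz -0.150 z 0.1089 gap 0.0126
```

```bash
python3 -m jog '[[[255,0.04,0,0,0,0,0.005],[255,0.04,0,0,0,0,0.005],[255,0,0,0,0,0,0],[255,0,0,0,0,0,0],[255,0,0,0,0,0,0]]]'
python3 -c "
from h import *
st()"

```

```text
time_s: 9.62
ee_pos: [0.5377, 0.2327, 0.1089]
ee_rot: [2.982, 0.988, -0.001]
force: [-2.1, -5.1, 7.2]
finger_gap: 0.0127
t 9.62 phi -0.3968 r 0.0837 yawphi -0.3911 Ftan(ccw) 4.72 Frad -2.87 Fz 7.17 Mz -0.025 z 0.1089 gap 0.0127
```

```bash
python3 -m jog '[[[255,0.04,0,0,0,0,0],[255,0,0,0,0,0,0],[255,0,0,0,0,0,0],[255,0,0,0,0,0,0],[255,0,0,0,0,0,0]]]'
python3 -c "
from h import *
st()"

```

```text
time_s: 10.25
ee_pos: [0.5377, 0.2327, 0.1088]
ee_rot: [2.981, 0.988, -0.002]
force: [-4.3, -6.9, 9.4]
finger_gap: 0.0123
t 10.25 phi -0.3973 r 0.0837 yawphi -0.3911 Ftan(ccw) 7.54 Frad -2.96 Fz 9.44 Mz 0.022 z 0.1088 gap 0.0123
```

```bash
python3 -m jog '[[[255,-0.51,0.007,0,0,0,-0.06],[255,-0.51,0.007,0,0,0,-0.06],[255,-0.51,0.007,0,0,0,-0.06],[255,-0.51,0.007,0,0,0,-0.06],[255,-0.51,0.007,0,0,0,-0.06]]]'
python3 -c "
from h import *
st()"
python3 -m jog '[[[255,-0.51,0.007,0,0,0,-0.06],[255,-0.51,0.007,0,0,0,-0.06],[255,-0.51,0.007,0,0,0,-0.06],[255,-0.51,0.007,0,0,0,-0.06],[255,-0.51,0.007,0,0,0,-0.06]]]'
python3 -c "
from h import *
st()"
```

```text
time_s: 10.88
ee_pos: [0.5203, 0.2157, 0.1089]
ee_rot: [-2.799, -1.426, -0.001]
force: [-0.3, -0.8, 5.1]
finger_gap: 0.0126
t 10.88 phi -0.1048 r 0.0839 yawphi -0.0888 Ftan(ccw) 0.85 Frad -0.26 Fz 5.09 Mz -0.051 z 0.1089 gap 0.0126
time_s: 11.5
ee_pos: [0.5081, 0.1934, 0.1089]
ee_rot: [-2.554, -1.828, -0.001]
force: [0.4, 0.6, 5.7]
finger_gap: 0.0125
t 11.50 phi 0.1981 r 0.0840 yawphi 0.2113 Ftan(ccw) -0.70 Frad -0.17 Fz 5.71 Mz -0.060 z 0.1089 gap 0.0125
```

```bash
python3 -m jog '[[[255,-0.34,0.007,0,0,0,-0.04],[255,-0.34,0.007,0,0,0,-0.04],[255,-0.25,0.004,0,0,0,-0.03],[255,-0.17,0.002,0,0,0,-0.02],[255,-0.08,0,0,0,0,-0.01]]]'
python3 -c "
from h import *
st()"
python3 -m jog '[[[255,-0.08,0,0,0,0,-0.009],[255,-0.08,0,0,0,0,-0.009],[255,-0.06,0,0,0,0,-0.007],[255,0,0,0,0,0,0],[255,0,0,0,0,0,0]]]'
python3 -c "
from h import *
st()"
```

```text
time_s: 12.12
ee_pos: [0.5049, 0.1821, 0.1089]
ee_rot: [-2.421, -2.0, -0.001]
force: [-0.8, 0.4, 6.2]
finger_gap: 0.0126
t 12.12 phi 0.3382 r 0.0841 yawphi 0.3498 Ftan(ccw) -0.22 Frad 0.83 Fz 6.19 Mz -0.039 z 0.1089 gap 0.0126
time_s: 12.75
ee_pos: [0.5045, 0.18, 0.1089]
ee_rot: [-2.396, -2.03, -0.0]
force: [-1.3, 0.0, 6.9]
finger_gap: 0.0124
t 12.75 phi 0.3640 r 0.0841 yawphi 0.3744 Ftan(ccw) 0.20 Frad 1.25 Fz 6.87 Mz 0.033 z 0.1089 gap 0.0124
```

```bash
python3 -m jog '[[[255,-0.05,0,0,0,0,-0.006],[255,-0.05,0,0,0,0,-0.006],[255,-0.05,0,0,0,0,-0.006],[255,0,0,0,0,0,0],[255,0,0,0,0,0,0]]]'
python3 -c "
from h import *
st()"
```

```text
time_s: 13.38
ee_pos: [0.5042, 0.1785, 0.1089]
ee_rot: [-2.378, -2.051, -0.0]
force: [-1.8, 0.2, 6.5]
finger_gap: 0.0125
t 13.38 phi 0.3819 r 0.0841 yawphi 0.3924 Ftan(ccw) 0.06 Frad 1.76 Fz 6.46 Mz 0.079 z 0.1089 gap 0.0125
```

```bash
python3 -m jog '[[[255,-0.05,0,0,0,0,-0.006],[255,-0.05,0,0,0,0,-0.006],[255,0,0,0,0,0,0],[255,0,0,0,0,0,0],[255,0,0,0,0,0,0]]]'
python3 -c "
from h import *
st()"
```

```text
time_s: 14.0
ee_pos: [0.5041, 0.1775, 0.1089]
ee_rot: [-2.366, -2.066, -0.0]
force: [-2.3, 0.7, 6.5]
finger_gap: 0.0128
t 14.00 phi 0.3938 r 0.0841 yawphi 0.4044 Ftan(ccw) -0.35 Frad 2.36 Fz 6.49 Mz 0.090 z 0.1089 gap 0.0128
```

```bash
python3 -m jog '[[[255,-0.05,0,0,0,0,-0.006],[255,-0.05,0,0,0,0,-0.006],[255,0,0,0,0,0,0],[255,0,0,0,0,0,0],[255,0,0,0,0,0,0]]]'
python3 -c "
from h import *
st()"
```

```text
time_s: 14.62
ee_pos: [0.504, 0.1769, 0.1089]
ee_rot: [-2.353, -2.08, -0.001]
force: [-1.4, 3.7, 5.2]
finger_gap: 0.0126
t 14.62 phi 0.4013 r 0.0841 yawphi 0.4166 Ftan(ccw) -3.52 Frad 1.93 Fz 5.24 Mz 0.015 z 0.1089 gap 0.0126
```

```bash
python3 -m jog '[[[255,-0.05,0,0,0,0,0],[255,0,0,0,0,0,0],[255,0,0,0,0,0,0],[255,0,0,0,0,0,0],[255,0,0,0,0,0,0]]]'
python3 -c "
from h import *
st()"
```

```text
time_s: 15.25
ee_pos: [0.504, 0.1768, 0.1089]
ee_rot: [-2.352, -2.08, -0.002]
force: [-1.2, 7.2, 4.7]
finger_gap: 0.0124
t 15.25 phi 0.4023 r 0.0841 yawphi 0.4168 Ftan(ccw) -6.98 Frad 2.15 Fz 4.67 Mz -0.087 z 0.1089 gap 0.0124
```

```bash
python3 -m jog '[[[255,0.43,0.009,0,0,0,0.05],[255,0.43,0.009,0,0,0,0.05],[255,0.43,0.009,0,0,0,0.05],[255,0.43,0.009,0,0,0,0.05],[255,0.43,0.009,0,0,0,0.05]]]'
python3 -c "
from h import *
st()"
python3 -m jog '[[[255,0.43,0.009,0,0,0,0.05],[255,0.43,0.009,0,0,0,0.05],[255,0.4,0.009,0,0,0,0.047],[255,0.08,0,0,0,0,0.01],[255,0,0,0,0,0,0]]]'
python3 -c "
from h import *
st()"
```

```text
time_s: 15.88
ee_pos: [0.5094, 0.1968, 0.1089]
ee_rot: [-2.596, -1.768, -0.0]
force: [0.2, -2.1, 5.0]
finger_gap: 0.0121
t 15.88 phi 0.1550 r 0.0840 yawphi 0.1645 Ftan(ccw) 1.85 Frad -0.97 Fz 5.02 Mz -0.034 z 0.1089 gap 0.0121
time_s: 16.5
ee_pos: [0.5154, 0.2087, 0.1089]
ee_rot: [-2.726, -1.562, -0.001]
force: [1.7, -2.1, 5.2]
finger_gap: 0.0127
t 16.50 phi -0.0032 r 0.0839 yawphi 0.0097 Ftan(ccw) 0.93 Frad -2.54 Fz 5.23 Mz -0.014 z 0.1089 gap 0.0127
```

```bash
python3 -m jog '[[[200,0,0,0,0,0,0],[180,0,0,0,0,0,0],[120,0,0,0,0,0,0],[60,0,0,0,0,0,0],[40,0,0,0,0,0,0]]]'
python3 -m jog '[[[20,0,0,0,0,0,0],[20,0,0,-1,0,0,0],[20,0,0,-2,0,0,0],[20,0,0,-3,0,0,0],[20,0,0,-3,0,0,0]]]'
python3 -m jog '[[[20,0,0,-3,0,0,0],[20,0,0,-3,0,0,0],[20,0,0,0,0,0,0],[20,0,0,0,0,0,0],[20,0,0,0,0,0,0]]]'
python3 - <<'E'
from h import *
import json
st()
i=eyes.camera_info("wrist"); p,d=eyes.read_camera("wrist"); cv2.imwrite("pics/w3.png",p[:,:,::-1])
json.dump({k:np.asarray(v).tolist() for k,v in i.items()},open("w3.json","w"))
p2,d=eyes.read_camera("scene"); cv2.imwrite("pics/s3.png",p2[:,:,::-1])
u,v=proj("wrist",[*C,.08],i).round().astype(int);print(u,v)
u0,v0=u-80,v-110
cv2.imwrite("pics/c4.png",cv2.resize(p[v0:v0+150,u0:u0+160,::-1],None,fx=4,fy=4,interpolation=2)); print(u0,v0)
E
```

```text
time_s: 17.12
ee_pos: [0.5152, 0.2085, 0.1088]
ee_rot: [-2.726, -1.561, 0.0]
force: [-0.2, -0.1, 0.1]
finger_gap: 0.0719
time_s: 17.75
ee_pos: [0.5152, 0.2085, 0.2004]
ee_rot: [2.726, 1.561, 0.001]
force: [-0.4, -0.1, 0.1]
finger_gap: 0.0786
time_s: 18.38
ee_pos: [0.5148, 0.2084, 0.258]
ee_rot: [-2.726, -1.561, 0.002]
force: [-1.2, -0.4, -0.3]
finger_gap: 0.0789
t 18.38 phi 0.0026 r 0.0843 yawphi 0.0088 Ftan(ccw) 0.95 Frad 0.77 Fz -0.31 Mz 0.066 z 0.2580 gap 0.0789
319 307
239 197
```

View pics/c4.png

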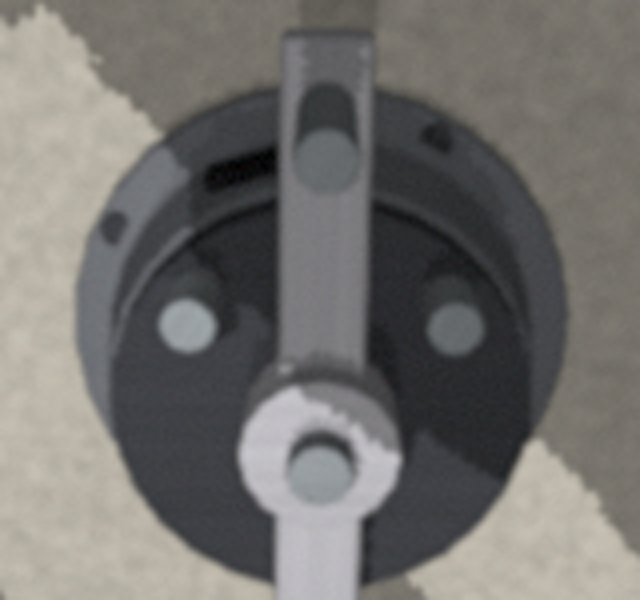

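View pics/s3.png

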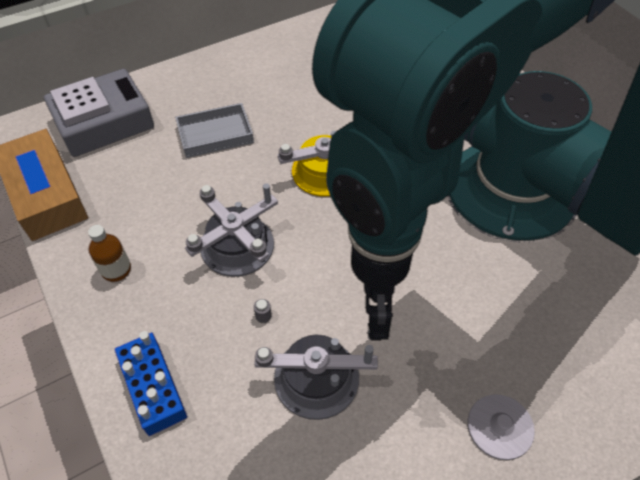

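```bash
python3 - <<'E'
from h import *
import json
i={k:np.array(v) for k,v in json.load(open("w3.json")).items()}
f=lambda x,y,z:ray("wrist",239+(x+.5)/4-.5,197+(y+.5)/4-.5,z,i)
pin=f(326,160,.123)[:2];A=f(187,326,.08)[:2];B=f(456,329,.08)[:2]
d=A-B; m=(A+B)/2; n=np.array([-d[1],d[0]])/np.linalg.norm(d); c=m+n*.045*np.cos(.81)
h=np.arctan2(*(m-c)[::-1]); v=pin-c; print(pin,A,B,c,"hub",h,"off",np.arctan2(v[1],v[0])-h,np.linalg.norm(v))
a=cv2.imread("pics/scene0.png").astype(int)[170:280,180:275];b=cv2.imread("pics/s3.png").astype(int)[170:280,180:275]
print("cross diff",abs(a-b).mean(),(abs(a-b).max(2)>40).sum())
E
```

```text
[0.51463317 0.2096328 ] [0.54420333 0.15316911] [0.57795827 0.20929617] [0.58767014 0.16524175] hub 2.6001427225975458 off -0.004676849062847932 0.08546908580268633
cross diff 15.971929824561403 83
```

```bash
python3 -c "
from plant import r
print(r.job_done())"
```

```text
the job is handed in; nothing more can be done
None
```

The free-play check on the two-armed rotor is done and handed in; the rotor is let go about halfway between the dogs. It took about 18.5 s of the 45 s allowed.

- **Clockwise:** I gripped the upright pin and swung it until the arm stopped against the dog. That was at −0.397 rad, with about 7.5 N at the pin, below the 9.5 N at which the hub slips.
- **Anticlockwise:** I then swung it the other way until it met the other dog, at +0.402 rad and about 7 N.
- **Release:** I brought the pin back to the middle, opened the gripper and lifted clear, so the robot touches nothing.

**Last checks:**
- The wrist camera puts the pin 0.005 rad from the middle.
- The hub's direction reads 2.600 rad both before and after, so it did not turn measurably.
- By eye in the scene view, the four-armed rotor has its pin and buckets where they were at the start. The simple image difference there was not clean: mean about 16 levels, with 83 strongly changed pixels. I put that down to changed lighting as the arm moved, but did not test it.
- While nearing the clockwise dog I made one small radial correction the wrong way. That pulled the pin outward with about 11 N until I corrected it.

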